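# Test the grinder's safety trip and hood it

### The arm

A 7-joint arm with a two-finger parallel gripper is mounted at the origin on the work surface. World frame = base frame: x ahead of the robot, y to its left, z up, the work surface at z = 0. Lengths are in m, angles in rad, forces in N, time in s.
With the tool pointing down it reaches from about 0.4 to 0.75 m from the base axis. Payload 19.5 kg.
Tool frame: the origin (TCP) lies on the centre line of the jaws, within the pads' length; the fingertips stand 25 mm ahead of it and the grasp point (between the pads) lies 6 mm ahead of it; z points along the fingers, y is the line along which they close (so a half turn about z gives the same grasp; the last joint's range is limited). The gripper opens to 85 mm and grips with 20 to 120 N. Pads are 22 mm wide; open, the fingers measure 114 mm over their backs; the gripper's body (76 mm by 85 mm) begins 54 mm behind the grasp point. The pads swing forward as they close: fully open they stand 13 mm farther back than shut.
Start: joints at [1.289, 0.707, -0.028, 1.485, 0.022, 0.951, -0.075], TCP at [0.137, -0.559, 0.256] pointing down, gripper open.
Joint ranges: [-2.71, 2.71], [-0.32, 2.16], [-1.57, 1.52], [0, 2.45], [-1.46, 4.6], [0, 2.02], [-2.83, 2.83]. Speed limits (rad/s): [1.89, 1.89, 2.57, 2.57, 3.01, 3.01, 3.01].

### API

Orientations are given as a unit quaternion [w, x, y, z].
In Python, from rig import sensors, imaging, env gives the robot as it stands.
- The arm moves only by the tool step_arm, never from a script. Its argument "targets" is a list of rows, each a list of 5 numbers: the shift along the tool's x, y, z in cm, then the turn about the tool's z in degrees, then the closure, from 0 (fully open) to 1 (shut). In form: [[dx, dy, dz, roll, gripper], ...]. A call has 1 to 20 rows; each row is the pose to reach, as a shift and turn from the pose commanded when the call began, along the tool's axes at that moment; what a row does not reach only later rows make up. A row lasts 1/12 s, in which the tool goes at most 41.7 mm and 7.16 degrees, less where a joint would pass 70% of its speed; a pose out of reach is approached as far as the arm can. A call with a gripper value outside its range is refused whole. The fingers move at their own pace and stop on an object; "newtons" is the grip in N (left out, the last holds). Time passes only in rows, so rows that repeat a pose let the fingers close. It gives the time, the measured TCP pose, the force, the opening and the grip force at its end, in the units of the state.
- sensors.read_state(): the state, without advancing time (a new reading comes with each control period).
- imaging.snapshot(name): name is "scene" or "top"; returns a dict with "pixels" (400x640x3 uint8, red, green, blue), "depth" (400x640 float32, m along the optical axis (not along the pixel's ray), 0 where there is no reading), "vfov" (degrees; the focal length in pixels is half the picture's height over the tangent of half this angle, whatever the lens; pixels are square), "cx", "cy" (the principal point, pixels), "world_to_cam" (4x4, takes a point from world to camera coordinates). Camera axes: x right, y down, z forward; pixel columns grow to the right and rows downward; lengths in m; the calibration is good to about 2 mm. A picture is of the moment at which its call begins.
- env.close_job(): hands the job in; it is judged then, once.
The state is a dict: "t": time; "qpos": joint angles; "joint_velocities": joint speeds; "effort": joint torques, N m; "position": TCP position; "ee_rot": TCP orientation; "contact_force": force on the tool from outside, world axes, zero at the start; "ft_torque": the same for the moment, N m; "width": opening from 0.0 (shut) to 1.0 (fully open); "grasp_force": force on a finger pad.
Only numpy, scipy, OpenCV 4.12 (cv2) and the standard library are available. Lean on these libraries where they do the work, as an engineer would, in place of code of your own. Each camera call takes 0.05 s, during which the arm holds its last target. There are 200 camera calls.

### The job

Test the grinder's safety trip: press the test button on the oblong grey trip box so that the lever drops, then let the button go and lift the lever back up until it stays. Then cover the trip box with the splash hood that fits it, standing fully down on the bench, with the lever still up underneath. Leave the lamp switch, the other hood and everything else on the bench where they are.

Things in the scene. Friction and masses are not known exactly. Their poses are not given: they have to be found in the camera images.
- trip_box: Grey oblong safety trip box for the grinder, 110 (x) x 70 (y) x 36 mm tall, fixed to the bench. Origin: centre of its underside. Its front, with the trip lever, faces its own -x; the test button is on top towards its +x end.
- trip_button (a joint): How far the round test button (22 mm wide, spring return) is pressed, m: 0 out, 0.006 fully down. It trips the lever when about half way down and needs about 4 N. Its top stands 10 mm above the box's top when out.
- button_top (a point): Centre of the test button's top face, 32 mm from the box's centre towards its +x, 46 mm above the bench.
- trip_lever (a joint): Trip lever angle, rad: 0 is up (leaning 0.25 past upright towards the box's +x), 0.90 is dropped (0.65 from upright towards the box's -x, handle about 79 mm above the bench). It turns about the box's y axis through x = -34, z = 26 mm of the box. It tips by its own weight: back up below 0.25, down above that. With the button held down it cannot be set.
- lever_tip (a point): Centre of the lever's black cross handle: a bar along the box's y, 40 mm long, 12 mm thick, 66 mm from the hinge; about 90 mm above the bench when the lever is up. The lever's steel shaft is 8 mm thick.
- hood_tall: Loose white splash hood, oblong and tall: a box open below, 132 (x) x 92 (y) x 110 mm tall outside, walls and top 3 mm (126 x 86 x 107 mm inside), 0.16 kg. Origin: centre of its open lower rim. It fits the trip box with 8 mm to spare on each side, either way round, when the lever is up; the dropped lever sticks out too far.
- hood_tall_handle (a point): Top centre of the tall hood's ridge handle, 138 mm above its lower rim: the ridge is 50 mm long (hood's x), 14 mm wide (hood's y) and 28 mm tall.
- hood_low: Loose white splash hood, square and low, 100 x 100 x 55 mm, with the same ridge handle (top 83 mm above its lower rim). It belongs to the lamp switch and does not fit the trip box. Origin: centre of its open lower rim.
- lamp_switch: Grey square lamp switch box, 80 x 80 x 30 mm tall, with a rotary knob (up to 74 mm above the bench) and no button; fixed. Origin: centre of its underside.
- knob_end (a point): One end of the lamp switch knob's bar grip, 13 mm from its axis; it shows whether the knob has been turned.
- rough_jade: Bystander: lump of rough grey-green stone, 100 x 60 x 50 mm. Origin: centre of its underside.
- screwdriver: Bystander: screwdriver 170 mm long, lying. Origin: on the handle side of its middle, at its underside.
- cup: Bystander: white cup, 72 mm wide, 85 mm tall. Origin: centre of its underside.
- bowl: Bystander: orange plastic bowl, 150 mm wide, 50 mm tall. Origin: centre of its underside.
- bottle: Bystander: blue plastic bottle, 68 mm wide, 180 mm tall. Origin: centre of its underside.
- tin: Bystander: aluminium tin, 66 mm wide, 100 mm tall. Origin: centre of its underside.
- whetstone: Bystander: grey whetstone 150 x 50 x 25 mm, lying. Origin: centre of its underside.
Not all that is in view belongs to the job. Leave any pink or yellow look-alike of the hood_tall alone.

How it is judged:
By the outcome, as a careful person would: the job done as asked, in the order asked, and still so for the second after the job is handed in, with the robot touching nothing.
It also fails if it takes over 61 s, if anything falls off the work surface, if the arm or the gripper's body presses on something with over 40 N, if the wrist force passes 120 N, or if a joint passes its speed limit or range.

## Working session

There is one attempt and no reset: what is moved stays moved. The work goes in short steps, Python scripts to look and compute and a tool call to move; the robot and the scene stay as the last step left them, time stands still between calls to the robot, and variables do not carry over. Pictures are saved under pics/ and viewed, at most 10 in all, crops included, and the job is handed in when it is done.

Besides the shell and the picture viewer there is one more tool, called after "Call:" as a command line: name --pt "numbers of a row" for each row, then --argument value for the rest. step_arm: Moves the arm, as the interface text tells. Its arguments: {"type":"object","properties":{"targets":{"type":"array"},"newtons":{"type":"number"}},"required":["targets"]}

```bash
mkdir -p pics; cat > h.py <<'E'
import numpy as np, cv2
from rig import sensors, imaging, env
def snap(n):
    s=imaging.snapshot(n); H,W=s['depth'].shape
    f=H/2/np.tan(np.radians(s['vfov'])/2)
    d=s['depth']; v,u=np.mgrid[:H,:W]
    c=np.stack([(u-s['cx'])/f*d,(v-s['cy'])/f*d,d,np.ones_like(d)],-1)
    s['P']=(c@np.linalg.inv(s['world_to_cam']).T)[...,:3]; s['P'][d==0]=np.nan; s['f']=f
    return s
E
python3 - <<'E'
from h import *
for n in ('top','scene'):
    s=snap(n); cv2.imwrite(f'pics/{n}0.png',s['pixels'][...,::-1]); np.savez(f'{n}0.npz',P=s['P'],img=s['pixels'],w=s['world_to_cam'],f=s['f'])
    print(n,s['vfov'],np.linalg.inv(s['world_to_cam'])[:3].round(3).tolist())
st=sensors.read_state(); print(st)
E
```

```text
top 51.5984528102301 [[0.013, -0.997, 0.072, 0.437], [-1.0, -0.012, 0.014, -0.05], [-0.014, -0.073, -0.997, 1.345]]
scene 45.682983691935036 [[0.511, 0.491, -0.706, 1.579], [0.86, -0.279, 0.428, -0.686], [0.013, -0.825, -0.565, 0.972]]
{'t': 0.1, 'qpos': array([ 1.28930363,  0.70703299, -0.02764247,  1.48494892,  0.02201346,
        0.95091549, -0.07549775]), 'joint_velocities': array([ 0.00145858, -0.00163494, -0.00118374,  0.00032089,  0.00110759,
        0.00136356, -0.00078582]), 'effort': array([ 2.62656104e-03, -8.84293699e+01,  1.23677071e+00, -2.36455482e+01,
        1.70270383e-02,  5.04146024e-03,  1.35492892e-04]), 'position': array([ 0.13652133, -0.55833544,  0.25587922]), 'ee_rot': array([-4.95716916e-04,  9.92819200e-01,  1.19623515e-01, -7.25382283e-05]), 'contact_force': array([-0.13198375, -0.07046548,  0.09880385]), 'ft_torque': array([ 0.0524082 , -0.01043628, -0.00135805]), 'grasp_force': 0.0, 'width': 1.0014158687512096}
```

View pics/top0.png

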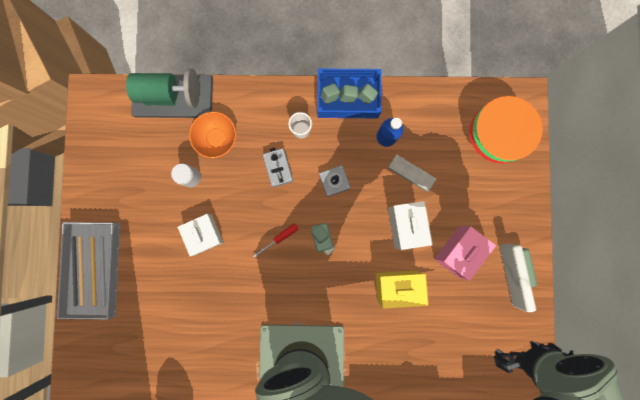

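View pics/scene0.png

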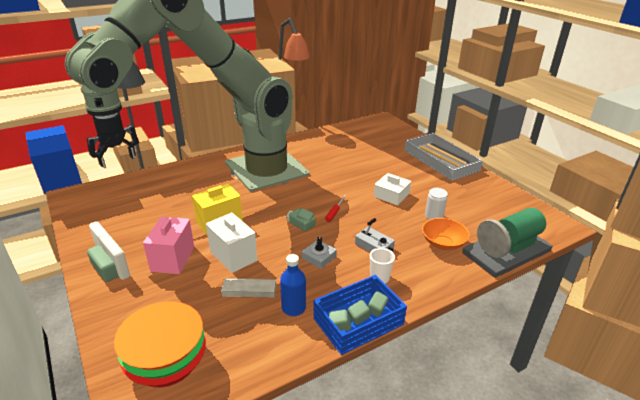

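The top view shows the trip box at about (277,167), lamp switch (335,180), white tall hood (410,225), low hood (200,235), and the pink and yellow look-alikes at (467,253) and (403,290). I'll measure the box and the hood next.

```bash
python3 - <<'E'
from h import *
a=np.load('top0.npz'); P=a['P']; img=a['img']
def rect(name,u0,u1,v0,v1,z0,z1):
    p=P[v0:v1,u0:u1].reshape(-1,3); p=p[(p[:,2]>z0)&(p[:,2]<z1)]
    (c,s,an)=cv2.minAreaRect((p[:,:2]*1000).astype(np.float32)); print(name,len(p),np.round(c,1),np.round(s,1),round(an,1),'mean',p.mean(0).round(4))
rect('box top',255,300,140,195,.030,.040)
rect('box>60',255,300,140,195,.06,.11)
rect('box 40-55',255,300,140,195,.042,.055)
rect('hood top',380,440,195,255,.100,.118)
rect('hood ridge',380,440,195,255,.125,.15)
rect('lamp',315,355,160,200,.022,.036)
c=np.hstack([cv2.resize(img[140:195,250:305],(400,400),interpolation=2)[...,::-1],cv2.resize(img[195:255,380:440],(400,400))[...,::-1]])
cv2.imwrite('pics/c1.png',c)
E
```

```text
box top 575 [636.2  89.4] [119.4  69.8] 17.3 mean [0.6305 0.0873 0.0357]
box>60 54 [612.9  82.3] [16.7 35.4] 10.0 mean [0.6139 0.0823 0.0914]
box 40-55 60 [632.8  90.2] [93. 54.] 9.3 mean [0.6518 0.094  0.0451]
hood top 1306 [ 451.5 -325.8] [131.7  93.6] 9.3 mean [ 0.4506 -0.3245  0.1102]
hood ridge 93 [ 450.9 -324.9] [47.9 14.3] 7.7 mean [ 0.4508 -0.3245  0.1367]
lamp 486 [591.9 -95.5] [80.3 80.4] 20.5 mean [ 0.5909 -0.0951  0.0305]
```

View pics/c1.png

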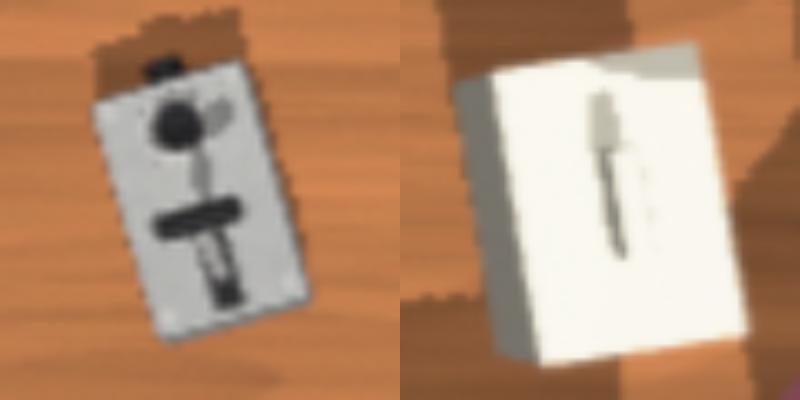

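The crop shows the lever up (handle at crop (200,215)), the button at (178,125), and the box front facing the robot with yaw about +16°. The hood ridge runs along its long side, at about 8–9°.

```bash
cat >> h.py <<'E'
from scipy.optimize import minimize
def fit(P,u0,u1,v0,v1,z0,z1,L,W,x0,col=None):
    p=P[v0:v1,u0:u1].reshape(-1,3); m=(p[:,2]>z0)&(p[:,2]<z1)
    if col is not None: m&=col[v0:v1,u0:u1].reshape(-1)
    p=p[m]
    def cost(x):
        c,s=np.cos(x[2]),np.sin(x[2]); d=p[:,:2]-x[:2]
        a=np.abs(d@[c,s])-L/2; b=np.abs(d@[-s,c])-W/2
        return np.minimum(np.maximum(a,0)+np.maximum(b,0),.006).mean()*1e3+ .02*0
    # robust: minimise spill, break ties by centring (symmetric shrink)
    def cost2(x): return sum(k for k in [cost(x)])
    best=minimize(cost2,x0,method='Nelder-Mead',options=dict(xatol=1e-5,fatol=1e-7,initial_simplex=[x0,np.add(x0,[.004,0,0]),np.add(x0,[0,.004,0]),np.add(x0,[0,0,.05])]))
    return best.x,best.fun,len(p)
def tool_shift(st,target,yaw=None):
    from scipy.spatial.transform import Rotation as R
    w,x,y,z=st['ee_rot']; r=R.from_quat([x,y,z,w]); X=r.as_matrix()[:,0]; t=np.arctan2(X[1],X[0])
    return (r.inv().apply(np.subtract(target,st['position']))*100).round(2), np.degrees(t).round(2), None if yaw is None else np.degrees(t-yaw).round(2)
E
python3 - <<'E'
from h import *
a=np.load('top0.npz'); P=a['P']; g=a['img'].astype(int)
col=g.min(-1)>60; print(a['img'][165,268])
x,f,n=fit(P,255,300,140,195,.031,.040,.106,.066,[.630,.087,.28],col); print(x,np.degrees(x[2]),f,n)
y,f,n=fit(P,380,440,195,255,.104,.118,.128,.088,[.451,-.325,.15]); print(y,np.degrees(y[2]),f,n)
st=sensors.read_state(); c=np.array([np.cos(x[2]),np.sin(x[2])])
b=x[:2]+.032*c; print('button',b, tool_shift(st,[*b,.12],x[2]))
E
```

```text
[184 185 182]
[0.63152315 0.08788171 0.30209339] 17.308676100757655 0.11562793185665105 556
[ 0.45114771 -0.32533068  0.16635458] 9.531415171990433 0.10297330882953896 1282
button [0.66207405 0.09740233] (array([ 66.63, -51.2 ,  13.64]), np.float64(13.74), np.float64(-3.57))
```

Call:
step_arm --pt "66.6 -51.2 0 -3.6 1" --pt "66.6 -51.2 0 -3.6 1" --pt "66.6 -51.2 0 -3.6 1" --pt "66.6 -51.2 0 -3.6 1" --pt "66.6 -51.2 0 -3.6 1" --pt "66.6 -51.2 0 -3.6 1" --pt "66.6 -51.2 0 -3.6 1" --pt "66.6 -51.2 0 -3.6 1" --pt "66.6 -51.2 0 -3.6 1" --pt "66.6 -51.2 0 -3.6 1" --pt "66.6 -51.2 0 -3.6 1" --pt "66.6 -51.2 0 -3.6 1" --pt "66.6 -51.2 0 -3.6 1" --pt "66.6 -51.2 0 -3.6 1" --pt "66.6 -51.2 0 -3.6 1" --pt "66.6 -51.2 0 -3.6 1" --pt "66.6 -51.2 0 -3.6 1" --pt "66.6 -51.2 0 -3.6 1" --pt "66.6 -51.2 0 -3.6 1" --pt "66.6 -51.2 0 -3.6 1" --newtons 40

```text
t: 1.77
position: [0.6584, 0.0937, 0.2562]
ee_rot: [0.0, 0.989, 0.151, -0.0]
contact_force: [0.4, -1.3, 0.2]
width: -0.001
grasp_force: 0.0
```

Call:
step_arm --pt "0 0 6 0 1" --pt "0 0 10 0 1" --pt "0 0 13.6 0 1" --pt "0 0 13.6 0 1" --pt "0 0 13.6 0 1"

```text
t: 2.18
position: [0.6565, 0.0916, 0.1178]
ee_rot: [-0.0, 0.989, 0.151, -0.002]
contact_force: [-0.4, -0.0, 1.4]
width: 0.0
grasp_force: 0.0
```

```bash
python3 - <<'E'
from h import *
st=sensors.read_state(); print(st['position'],tool_shift(st,[.66207,.0974,.066],.302))
s=snap('scene'); M=s['world_to_cam']
def px(p):
    c=M@np.array([*p,1]); return (s['f']*c[:2]/c[2]+[s['cx'],s['cy']]).round()
print(px([.662,.0974,.046]),px(st['position']+[0,0,-.025]))
cv2.imwrite('pics/s2.png',cv2.resize(s['pixels'][150:270,300:460],(800,600),interpolation=2)[...,::-1])
E
```

```text
[0.65645768 0.09157904 0.11783094] (array([ 0.73, -0.38,  5.18]), np.float64(17.34), np.float64(0.03))
[383. 238.] [382. 226.]
```

View pics/s2.png

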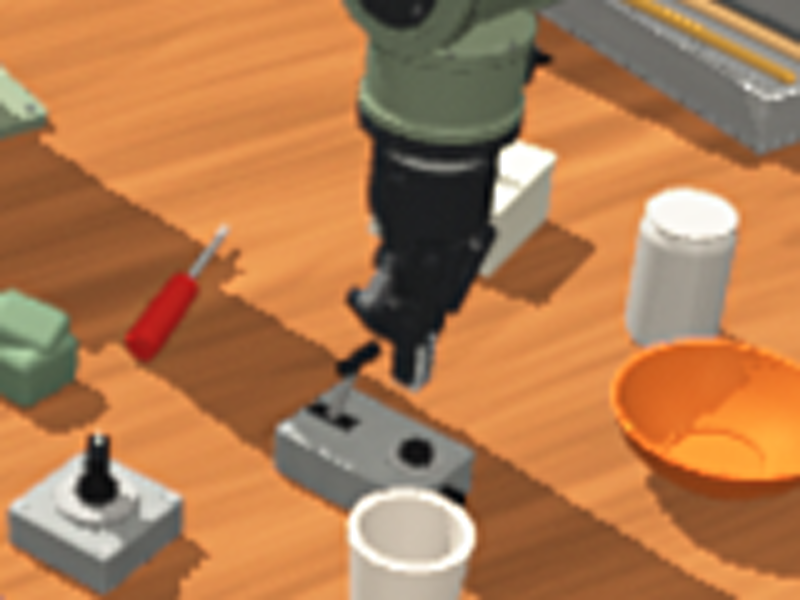

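The fingertips sit at crop (412,380), just above the button at (415,452); lever still up at (358,358). Correct sideways by a few mm, then press.

Call:
step_arm --pt "0.7 -0.4 0 0 1" --pt "0.7 -0.4 2 0 1" --pt "0.7 -0.4 3.5 0 1" --pt "0.7 -0.4 4.2 0 1" --pt "0.7 -0.4 4.7 0 1" --pt "0.7 -0.4 5.0 0 1" --pt "0.7 -0.4 5.1 0 1" --pt "0.7 -0.4 5.1 0 1" --pt "0.7 -0.4 5.1 0 1"

```text
t: 2.98
position: [0.6637, 0.0977, 0.0703]
ee_rot: [-0.0, 0.989, 0.151, 0.001]
contact_force: [1.0, 0.8, 1.4]
width: -0.001
grasp_force: 0.8
```

```bash
python3 - <<'E'
from h import *
st=sensors.read_state(); print(st['position'],st['contact_force'])
s=snap('scene')
cv2.imwrite('pics/s3.png',cv2.resize(s['pixels'][200:260,345:425],(800,600),interpolation=2)[...,::-1])
E
```

```text
[0.66371659 0.09768974 0.07027948] [1.02035409 0.80279068 1.41426906]
```

View pics/s3.png

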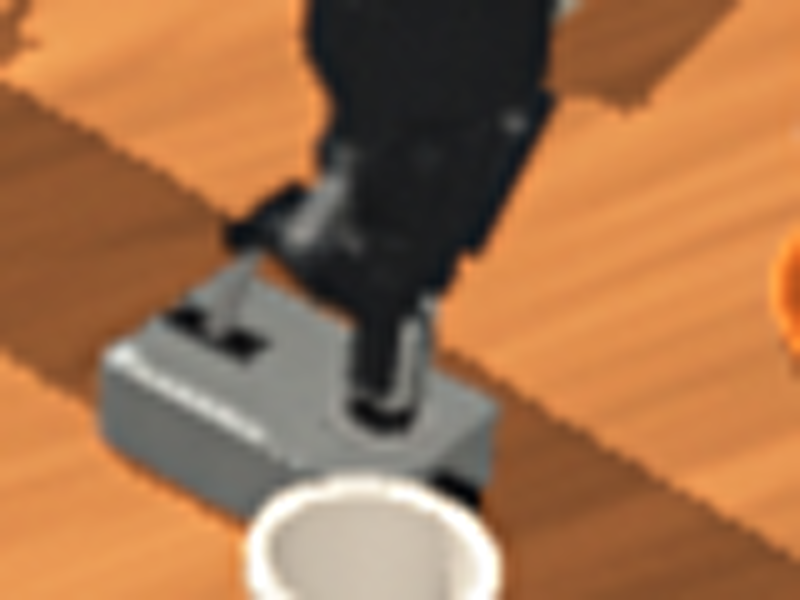

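The fingertips just touch the button (crop (385,400)), and the lever is still up (240,235). Press further.

Call:
step_arm --pt "0 0 0.2 0 1" --pt "0 0 0.4 0 1" --pt "0 0 0.5 0 1" --pt "0 0 0.5 0 1" --pt "0 0 0.5 0 1" --pt "0 0 0.5 0 1"

```text
t: 3.53
position: [0.6637, 0.0977, 0.0651]
ee_rot: [-0.0, 0.989, 0.151, 0.001]
contact_force: [0.0, -1.2, 7.7]
width: -0.002
grasp_force: 3.9
```

```bash
cat > lev.py <<'E'
from h import *
import sys
st=sensors.read_state(); print(st['position'],st['contact_force'])
X=np.array([.6315,.0879]);t=.302;c=np.array([np.cos(t),np.sin(t)])
for n in ('top','scene'):
    s=snap(n); P=s['P'].reshape(-1,3); d=P[:,:2]-X; a=d@c; b=d@[-c[1],c[0]]
    dark=s['pixels'].reshape(-1,3).max(-1)<80
    m=(abs(b)<.025)&(a>-.1)&(a<.02)&(P[:,2]>.05)&(P[:,2]<.103)&dark
    print(n,m.sum(), 'handle box-x, y, z mm', (np.median(a[m])*1e3).round(1) if m.any() else None,(np.median(b[m])*1e3).round(1) if m.any() else None,(np.median(P[m,2])*1e3).round(1) if m.any() else None, np.percentile(a[m]*1e3,[5,95]).round(1) if m.any() else '')
E
python3 lev.py
```

```text
[0.6636761  0.09766815 0.06506989] [ 0.00982824 -1.16851768  7.71947827]
top 26 handle box-x, y, z mm -74.1 -9.1 83.3 [-78.8 -69. ]
scene 28 handle box-x, y, z mm -67.6 -7.0 82.8 [-72.8 -64.6]
```

The lever has dropped (handle at box x −74 mm). Release the button and go round to the front.

Call:
step_arm --pt "0 0 -3 0 1" --pt "0 0 -6 0 1" --pt "0 0 -9 0 1" --pt "-4 0 -9.5 0 1" --pt "-8 0 -9.5 0 1" --pt "-11 0 -9.5 0 1" --pt "-13.9 0 -9.5 0 1" --pt "-13.9 0 -9.5 0 1" --pt "-13.9 0 -6 0 1" --pt "-13.9 0 -3.5 0 1" --pt "-13.9 0 -2.5 0 1" --pt "-13.9 0 -2.5 0 1" --pt "-13.9 0 -2.5 0 1"

```text
t: 4.72
position: [0.5307, 0.0562, 0.0898]
ee_rot: [-0.0, 0.989, 0.151, -0.0]
contact_force: [0.8, 0.3, 0.7]
width: -0.0
grasp_force: 0.0
```

```bash
python3 lev.py; python3 - <<'E'
from h import *
st=sensors.read_state()
c=np.array([np.cos(.302),np.sin(.302)]); d=st['position'][:2]-[.6315,.0879]; print('box xy',d@c,d@[-c[1],c[0]])
s=snap('scene')
cv2.imwrite('pics/s4.png',cv2.resize(s['pixels'][185:260,325:425],(800,600),interpolation=2)[...,::-1])
E
```

```text
[0.53068414 0.05621879 0.08983429] [0.79481785 0.31471971 0.74036372]
top 0 handle box-x, y, z mm None None None 
scene 43 handle box-x, y, z mm -69.8 -13.5 82.5 [-98.9 -64.3]
box xy -0.10525774807241657 -0.00032366125559581474
```

View pics/s4.png

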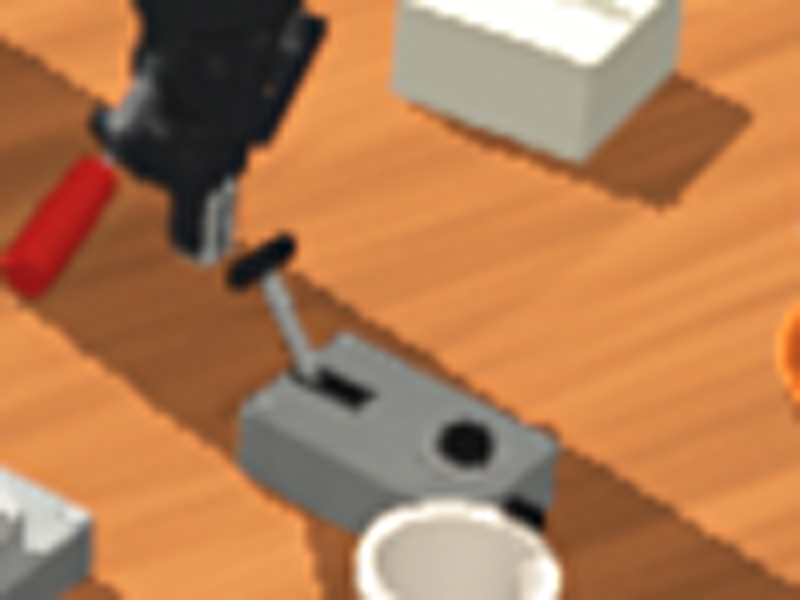

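The lever is down (handle crop (262,260)), the button is out (467,443), and the fingers (205,230) are just in front of the handle. Push it up slowly.

Call:
step_arm --pt "0.8 0 0 0 1" --pt "1.6 0 0 0 1" --pt "2.3 0 0 0 1" --pt "3.0 0 0 0 1" --pt "3.7 0 0 0 1" --pt "4.4 0 0 0 1" --pt "5.0 0 0 0 1" --pt "5.5 0 0 0 1" --pt "6.0 0 0 0 1" --pt "6.4 0 0 0 1" --pt "6.8 0 0 0 1" --pt "6.8 0 0 0 1" --pt "6.8 0 0 0 1"

```text
t: 5.95
position: [0.5953, 0.0764, 0.0893]
ee_rot: [-0.0, 0.989, 0.151, -0.0]
contact_force: [-0.9, 0.4, 0.4]
width: 0.0
grasp_force: 0.4
```

Back off gently, rise, and check.

Call:
step_arm --pt "-1 0 0 0 1" --pt "-2.5 0 0 0 1" --pt "-5 0 0 0 1" --pt "-8 0 0 0 1" --pt "-8 0 -4 0 1" --pt "-8 0 -8 0 1" --pt "-8 0 -12 0 1" --pt "-8 0 -16 0 1" --pt "-8 0 -17 0 0" --pt "-8 0 -17 0 0"

```text
t: 6.78
position: [0.5199, 0.0527, 0.2624]
ee_rot: [-0.0, 0.989, 0.151, 0.003]
contact_force: [0.1, -1.0, -0.9]
width: 0.27
grasp_force: 0.0
```

```bash
python3 lev.py; python3 - <<'E'
from h import *
st=sensors.read_state(); print(tool_shift(st,[.4511,-.325,.26],np.radians(9)))
E
```

```text
[0.5199049  0.05269635 0.2623979 ] [ 0.09258945 -0.96936008 -0.90862853]
top 0 handle box-x, y, z mm None None None 
scene 26 handle box-x, y, z mm -11.2 -11.8 94.4 [-16.2  -8.5]
(array([-17.73,  34.03,  -0.09]), np.float64(17.34), np.float64(8.34))
```

The lever is up and stays. Go to the hood.

Call:
step_arm --pt "-17.7 34 0 8 0" --pt "-17.7 34 0 8 0" --pt "-17.7 34 0 8 0" --pt "-17.7 34 0 8 0" --pt "-17.7 34 0 8 0" --pt "-17.7 34 0 8 0" --pt "-17.7 34 0 8 0" --pt "-17.7 34 0 8 0" --pt "-17.7 34 0 8 0" --pt "-17.7 34 0 8 0" --pt "-17.7 34 0 8 0" --pt "-17.7 34 0 8 0" --pt "-17.7 34 0 8 0"

```text
t: 7.97
position: [0.4517, -0.3235, 0.2585]
ee_rot: [-0.001, 0.997, 0.082, -0.0]
contact_force: [0.4, -0.1, -0.4]
width: 0.998
grasp_force: 0.0
```

```bash
python3 - <<'E'
from h import *
st=sensors.read_state(); print(st['position'],st['width'],tool_shift(st,[.4511,-.325,.14],np.radians(9.2)))
E
```

```text
[ 0.45170319 -0.32346999  0.25854345] 0.997847547116674 (array([-0.08,  0.16, 11.85]), np.float64(9.41), np.float64(0.21))
```

Call:
step_arm --pt "-0.1 0.15 3 0 0" --pt "-0.1 0.15 6 0 0" --pt "-0.1 0.15 9 0 0" --pt "-0.1 0.15 11 0 0" --pt "-0.1 0.15 11.8 0 0" --pt "-0.1 0.15 11.8 0 0" --pt "-0.1 0.15 11.8 0 0" --pt "-0.1 0.15 11.8 0 1" --pt "-0.1 0.15 11.8 0 1" --pt "-0.1 0.15 11.8 0 1" --pt "-0.1 0.15 11.8 0 1" --pt "-0.1 0.15 11.8 0 1" --pt "-0.1 0.15 11.8 0 1" --pt "-0.1 0.15 11.8 0 1" --pt "-0.1 0.15 11.8 0 1" --newtons 50

```text
t: 9.22
position: [0.4506, -0.3263, 0.1413]
ee_rot: [-0.0, 0.997, 0.081, -0.0]
contact_force: [-0.6, -0.8, -1.1]
width: 0.15
grasp_force: 53.1
```

Call:
step_arm --pt "0 0 -1 0 1" --pt "0 0 -3 0 1" --pt "0 0 -6 0 1" --pt "0 0 -9 0 1" --pt "0 0 -12 0 1" --pt "0 0 -14 0 1" --pt "0 0 -14 0 1" --pt "0 0 -14 0 1"

```text
t: 9.88
position: [0.4507, -0.3263, 0.2823]
ee_rot: [0.0, 0.997, 0.081, 0.001]
contact_force: [0.3, -0.3, -4.1]
width: 0.153
grasp_force: 52.8
```

```bash
python3 - <<'E'
from h import *
st=sensors.read_state(); print(st['position'],st['width'],st['contact_force'],tool_shift(st,[.6315,.0879,.281],np.radians(17.3)))
E
```

```text
[ 0.4506942  -0.32629929  0.28227737] 0.15303827608986656 [ 0.26987505 -0.31708898 -4.07051278] (array([ 24.56, -37.94,   0.12]), np.float64(9.34), np.float64(-7.96))
```

Call:
step_arm --pt "1 -1.5 0 0 1" --pt "2.5 -4 0 -1 1" --pt "4.5 -7 0 -1.5 1" --pt "6.5 -10 0 -2 1" --pt "8.5 -13 0 -3 1" --pt "10.5 -16 0 -4 1" --pt "12.5 -19 0 -4.5 1" --pt "14.5 -22 0 -5 1" --pt "16.5 -25 0 -6 1" --pt "18.5 -28 0 -7 1" --pt "20.5 -31 0 -8 1" --pt "22 -34 0 -8 1" --pt "23.5 -36.5 0 -8 1" --pt "24.6 -37.9 0 -8 1" --pt "24.6 -37.9 0 -8 1" --pt "24.6 -37.9 0 -8 1" --pt "24.6 -37.9 0 -8 1"

```text
t: 11.3
position: [0.6315, 0.0868, 0.2805]
ee_rot: [0.0, 0.989, 0.15, -0.001]
contact_force: [-0.0, 0.1, -2.8]
width: 0.15
grasp_force: 52.8
```

```bash
python3 - <<'E'
from h import *
st=sensors.read_state(); p=st['position']; print(p,tool_shift(st,[.6315,.0879,.281],.302))
s=snap('top'); P=s['P']; 
cv2.imwrite('pics/t5.png',cv2.resize(s['pixels'][110:230,200:360],(800,600),interpolation=2)[...,::-1])
w=s['pixels'].astype(int).min(-1)>110
zt=p[2]-.0303
y,f,n=fit(P,230,330,120,220,zt-.012,zt+.01,.128,.088,[p[0],p[1],.302],w); print(y,np.degrees(y[2]),f,n)
m=w[120:220,230:330]&(abs(P[120:220,230:330,2]-zt)<.012); q=P[120:220,230:330][m]; print(q.mean(0),cv2.minAreaRect((q[:,:2]*1000).astype(np.float32)))
t=.302; d=q[:,:2]-p[:2]; print((d@[np.cos(t),np.sin(t)]).min(),(d@[np.cos(t),np.sin(t)]).max(),(d@[-np.sin(t),np.cos(t)]).min(),(d@[-np.sin(t),np.cos(t)]).max())
E
```

```text
[0.63152386 0.0867852  0.28053909] (array([ 0.03, -0.11, -0.05]), np.float64(17.3), np.float64(-0.0))
[0.6302646  0.08167409 0.29181481] 16.719757288280576 0.0 204
[0.60727424 0.04430725 0.24980925] ((633.3975830078125, 42.88900375366211), (115.92277526855469, 29.753671646118164), 1.4501582384109497)
-0.06553828789672231 0.04855372770882237 -0.04418926311216755 -0.01327850160146178
```

View pics/t5.png

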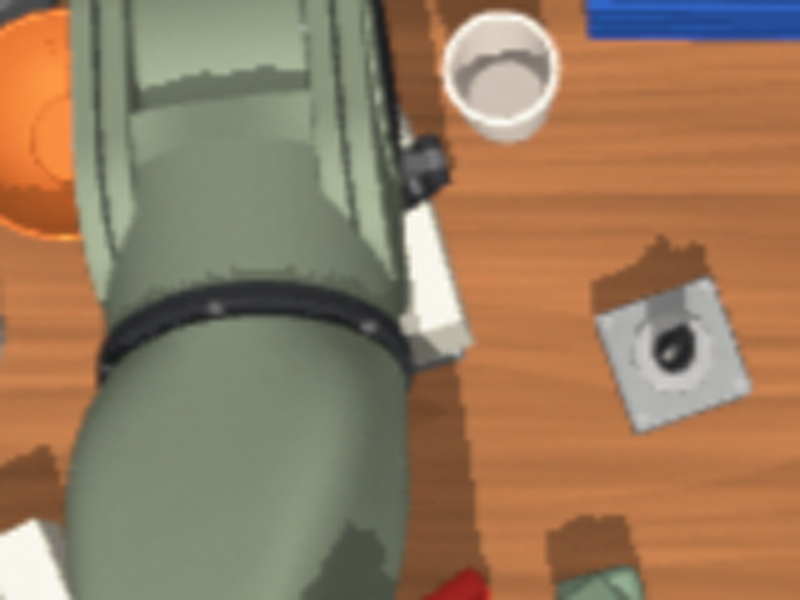

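A strip of the hood is visible beside the arm; its right edge and corner (crop (470,345)) put the hood within 1–2 mm of the box centre, and the cup is clear. Lower it.

Call:
step_arm --pt "0 -0.1 1 0 1" --pt "0 -0.1 2 0 1" --pt "0 -0.1 3 0 1" --pt "0 -0.1 4 0 1" --pt "0 -0.1 5 0 1" --pt "0 -0.1 6 0 1" --pt "0 -0.1 7 0 1" --pt "0 -0.1 8 0 1" --pt "0 -0.1 9 0 1" --pt "0 -0.1 9 0 1" --pt "0 -0.1 9 0 1"

```text
t: 12.27
position: [0.6315, 0.0886, 0.1909]
ee_rot: [-0.0, 0.989, 0.151, -0.0]
contact_force: [0.6, 0.8, -1.2]
width: 0.15
grasp_force: 52.7
```

Call:
step_arm --pt "0 0.05 0.7 0 1" --pt "0 0.05 1.4 0 1" --pt "0 0.05 2.1 0 1" --pt "0 0.05 2.8 0 1" --pt "0 0.05 3.5 0 1" --pt "0 0.05 4.1 0 1" --pt "0 0.05 4.6 0 1" --pt "0 0.05 4.9 0 1" --pt "0 0.05 5.0 0 1" --pt "0 0.05 5.0 0 1" --pt "0 0.05 5.0 0 1"

```text
t: 13.18
position: [0.6319, 0.0881, 0.1414]
ee_rot: [-0.0, 0.989, 0.151, 0.0]
contact_force: [-0.4, -0.4, -2.5]
width: 0.151
grasp_force: 52.7
```

Call:
step_arm --pt "0 0 0.1 0 1" --pt "0 0 0.1 0 1" --pt "0 0 0.1 0 0" --pt "0 0 0.1 0 0" --pt "0 0 0.1 0 0" --pt "0 0 0.1 0 0" --pt "0 0 0.1 0 0" --pt "0 0 0.1 0 0" --pt "0 0 -2 0 0" --pt "0 0 -5 0 0" --pt "0 0 -9 0 0" --pt "0 0 -13 0 0" --pt "0 10 -14 0 0" --pt "0 20 -14 0 0" --pt "0 30 -14 0 0" --pt "-5 30 -14 0 0" --pt "-5 30 -14 0 0" --pt "-5 30 -14 0 0" --pt "-5 30 -14 0 0" --pt "-5 30 -14 0 0"

```text
t: 14.85
position: [0.6721, -0.2198, 0.281]
ee_rot: [0.001, 0.989, 0.148, -0.001]
contact_force: [0.1, 0.2, -0.2]
width: 1.0
grasp_force: 0.0
```

```bash
python3 - <<'E'
from h import *
st=sensors.read_state(); print(st['position'],st['t'])
s=snap('top'); P=s['P']
y,f,n=fit(P,240,310,120,200,.104,.118,.128,.088,[.6315,.0879,.302]); print(y,np.degrees(y[2]),f,n)
m=abs(P[120:200,240:310,2]-.111)<.007; print(P[120:200,240:310][m][:,2].mean())
a=np.load('top0.npz')
def z(P,u,v): return np.nanmedian(P[v-3:v+4,u-3:u+4],(0,1)).round(3)
for n,(u,v) in dict(low=(200,235),tin=(185,175),cup=(300,125),screw=(285,233),jade=(322,238)).items(): print(n,z(a['P'],u,v),z(P,u,v))
s=snap('scene'); cv2.imwrite('pics/s6.png',s['pixels'][...,::-1])
E
```

```text
[ 0.67207864 -0.21977586  0.28101328] 14.85
[0.63199958 0.08962774 0.30275149] 17.346382710607983 0.10131157095722162 1240
0.11027323866620567
low [0.412 0.319 0.059] [0.412 0.318 0.062]
tin [0.594 0.36  0.1  ] [0.594 0.36  0.1  ]
cup [0.776 0.017 0.005] [0.777 0.017 0.004]
screw [0.422 0.059 0.024] [0.422 0.059 0.025]
jade [ 0.408 -0.059  0.056] [ 0.419 -0.055  0.678]
```

View pics/s6.png

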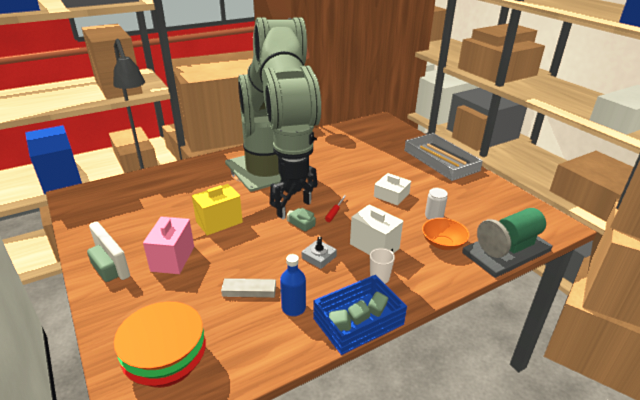

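The white hood stands over the trip box at (377,230), top at 110 mm (fully down) and level. Everything else is in place and the arm is clear, so I'm handing in.

```bash
python3 -c "
from rig import env; print(env.close_job())"
```

```text
the job is handed in; nothing more can be done
None
```

I tripped the lever with the test button and lifted it back up until it stayed. I then stood the tall hood fully down over the trip box, and handed the job in at about 15 s. The lever can't be seen under the hood, but nothing pushed back as the hood went down.

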